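# Scan two leaning cartons and put the scanner on charge

### The job

Take the hand scanner and scan the barcode label of the larger carton, then that of the smaller one: each time point the scanner's nose squarely at the middle of the label from about 9 cm and hold it still for a full second. Then lay the scanner flat in the tray compartment that has the black charging pad, centred on it, with its butt end over the brass contacts, and let go, without ever touching the cartons or shifting the two bottles or the tape measure.

Things in the scene. Friction and masses are not known exactly. Their poses are not given: they have to be found in the camera images.
- scanner: hand scanner, a straight bar 190 mm long, loose on the bench. Origin: centre of its underside; z up, x towards its nose, where it looks out. Black handle x = -95 to +31 mm, 34 mm wide (y), 44 mm high; wider grey head x = +31 to +95 mm, 50 mm wide, 46 mm high. Grip it across the handle near x = -20 mm, fingertips 18 mm or more above its underside, to clear the tray walls
- window (a point): centre of the dark glass window in the scanner's nose, 95 mm ahead of the scanner's origin and 23 mm above its underside; the scanner looks out along its x axis
- carton_big_label (a point): centre of the barcode label (64 x 42 mm, white, black bars) on the front of the larger brown carton (140 mm wide, 135 mm tall up the slope, 62 mm deep). x lies level along the label, y runs up it, z points squarely out of it, about 35 degrees above level. The carton leans on the rack beside the other, labels 150 mm apart, either one at either side.
- carton_small_label (a point): centre of the barcode label (64 x 42 mm, white, black bars) on the front of the smaller brown carton (98 mm wide, 98 mm tall up the slope, 62 mm deep). x lies level along the label, y runs up it, z points squarely out of it, about 35 degrees above level. The carton leans on the rack beside the other, labels 150 mm apart, either one at either side.
- carton_big: the larger carton, fixed on the rack; origin on the bench under it, z up, its front looks to -x
- carton_small: the smaller carton, fixed on the rack; origin on the bench under it, z up, its front looks to -x
- rack: sloping plywood rack, 310 mm wide, fixed on the bench, about 150 mm high; origin on the bench at the middle of its foot, z up, its front looks to -x; the cartons stand on its ledge side by side along y
- tray: grey plastic tray, 226 (x) by 204 mm (y), fixed on the bench; origin: centre of its underside. Floor 4 mm thick, walls 6 mm thick, tops 16 mm over the bench; three compartments 214 mm long (x), 60 mm wide, at y = -66, 0, +66 mm. One has the charging pad; a torch (31 mm high) and a chisel (27 mm high) lie in the others
- charge_pad: thin black charging pad, 190 x 52 x 2 mm, fixed on the floor of one tray compartment. Origin at the centre of its underside, 4 mm above the bench; x along it. Two brass contact strips lie at its -x end, where the scanner's butt goes: the scanner's nose points to +x of the pad
- glue: white glue bottle, 61 mm across and 185 mm tall, stands loose; origin at the centre of its underside
- orange: orange bottle with white cap, 52 mm across and 120 mm tall, stands loose; origin at the centre of its underside
- tape_rule: yellow tape measure, 36 x 88 x 69 mm, stands loose; origin at the centre of its underside

How it is judged (in metres and radians):
On the way, in this order (a step that is already met when the one before it is completed fails the run):
1. scanner aimed squarely at the larger carton's label and held still for 0.8 s (x of carton_big_label in the frame of window between 0.05 and 0.13 m and y of carton_big_label in the frame of window between -0.018 and 0.018 m and z of carton_big_label in the frame of window between -0.018 and 0.018 m and z of window in the frame of carton_big_label above 0.04 m and angle between the x axis of window and the z axis of carton_big_label, either way round below 0.24 rad and linear speed of scanner below 0.02 m/s and angular speed of scanner below 0.12 rad/s), for 0.8 s.
2. scanner aimed squarely at the smaller carton's label and held still for 0.8 s (x of carton_small_label in the frame of window between 0.05 and 0.13 m and y of carton_small_label in the frame of window between -0.018 and 0.018 m and z of carton_small_label in the frame of window between -0.018 and 0.018 m and z of window in the frame of carton_small_label above 0.04 m and angle between the x axis of window and the z axis of carton_small_label, either way round below 0.24 rad and linear speed of scanner below 0.02 m/s and angular speed of scanner below 0.12 rad/s), for 0.8 s.
At the end, for the whole second after the job is handed in: After both scans (50 to 130 mm off, within 18 mm of the label's middle, 0.24 rad of square, still for 0.8 s), the scanner lies released, flat and at rest on the charging pad, nose to the pad's +x, within 16 mm lengthwise, 10 mm sideways and 0.12 rad (x of scanner in the frame of charge_pad between -0.016 and 0.016 m and y of scanner in the frame of charge_pad between -0.01 and 0.01 m and z of scanner in the frame of charge_pad below 0.007 m and x of window in the frame of charge_pad above 0.06 m and angle between the x axis of scanner and the x axis of charge_pad, either way round below 0.12 rad and angle between scanner's own z axis and vertical below 0.08 rad and linear speed of scanner below 0.02 m/s and contact force between scanner and the fingers below 0.1 N); the robot touches nothing.
It fails at once if a carton is touched (contact force between any of carton_big, carton_small and anything else above 1 N).
It fails at once if a bottle or the tape measure is moved by more than 25 mm, or a bottle tipped (distance of any of glue, tape_rule, orange from where it was at the start of the episode above 0.025 m or angle between any of glue, orange's own z axis and vertical above 0.3 rad).
It also fails if it takes over 58 s, if anything falls off the work surface, if the arm or the gripper's body presses on something with over 40 N, if the wrist force passes 120 N, or if a joint passes its speed limit or range.

### The arm

A 7-joint arm with a two-finger parallel gripper is mounted at the origin on a cart in front of the work surface, level with it; the furniture and walls round the work are solid. World frame = base frame: x ahead of the robot, y to its left, z up, the work surface at z = 0. Lengths are in m, angles in degrees, forces in N, time in s.
With the tool pointing down it reaches from about 0.35 to 0.775 m from the base axis. Payload 3.1 kg.
Tool frame: the origin (TCP) lies on the centre line of the jaws, within the pads' length; the fingertips stand 17 mm ahead of it and the grasp point (between the pads) lies 2 mm behind it (robot.tip_reach is the distance from the TCP to the fingertips, in m); z points along the fingers, y is the line along which they close (so a half turn about z gives the same grasp; the last joint's range is limited). The gripper opens to 85 mm and grips with 20 to 120 N. Pads are 22 mm wide; open, the fingers measure 114 mm over their backs; the gripper's body (76 mm by 85 mm) begins 54 mm behind the grasp point. The pads swing forward as they close: fully open they stand 13 mm farther back than shut.
Start: joints at [63.902, 17.813, 0.802, 86.603, -0.252, 75.585, -1.558], TCP at [0.221, -0.504, 0.248] pointing down, gripper open.
Joint ranges: [-154.91, 154.91], [-16.99, 109.72], [-72.82, 74.43], [7.12, 147.25], [-82.49, 262.49], [11.32, 116.49], [-174.64, 174.64]. Speed limits (degrees/s): [159.86, 159.86, 180, 180, 180, 180, 180].

### API

Orientations are given as [roll, pitch, yaw] about the fixed x, y, z axes, in that order (R = Rz(yaw) Ry(pitch) Rx(roll)).
In Python, from station import robot, fingers, vision, workorder, recognise gives the robot as it stands. Calls block until the motion is done:
- robot.move_to(position, orientation): joint-space move of the TCP to a pose.
- robot.line_to(position, orientation=None, velocity=0.15, f_stop=None): straight line of the TCP; orientation=None keeps the orientation; velocity is the mean speed in m/s. With f_stop (N) it stops when the force on the tool has changed by that much, and returns True; else False.
- robot.move_j(angles): joint-space move.
- fingers.gripper_to(opening, force=None): opening from 0.0 (shut) to 1.0 (fully open); force is the grip in N (None keeps the last); returns when the fingers have stopped.
- robot.pause(seconds).
- robot.inverse_kinematics(position, orientation): joint angles nearest the present ones, or None.
- vision.grab_frame(name): name is "scene" or "top"; returns the picture (420x560x3 uint8, red, green, blue); there is no depth.
- vision.calibration(name): a dict with "mtx" (3x3 intrinsics, pixels), "extrinsics" (4x4, takes a point from world to camera coordinates). Camera axes: x right, y up, looking along -z (the intrinsics and any distortion apply to the point x, -y, -z); pixel columns grow to the right and rows downward; lengths in m; the calibration is good to about 2 mm. A picture is of the moment at which its call begins. calibration takes no time and is no camera call.
A pose or a line that the arm cannot do raises robot.PlanningError and nothing moves.
- workorder.close_job(): hands the job in; it is judged then, once.
Trained networks look in the newest picture that a camera, given by its name, has taken for a name from the list of things; names that differ only in an ending like _2 or _b are one class to them, and where a whole thing is asked for, a point or a joint stands for the part that bears it (a point fixed in the world has none). Each returns a list of dicts, best first, with "p" (0 to 1); they miss things now and then, are a little off and sometimes report something else, mostly with a low value. They report only what shows in the picture. A call takes as long as a camera call.
- recognise(label, camera): "rect" ([centre column, centre row, width, height] in pixels, round what is visible of it).
Readings, each from a call of its own:
- robot.current_time_s(): time.
- robot.current_joint_positions(): joint angles.
- robot.current_dq(): joint speeds.
- robot.current_joint_torque(): joint torques, N m.
- robot.current_tool_pos(): TCP position.
- robot.current_eef_rot(): TCP orientation.
- robot.current_contact_force(): force on the tool from outside, world axes, zero at the start.
- robot.current_torque(): the same for the moment, N m.
- robot.current_finger_gap(): opening from 0.0 (shut) to 1.0 (fully open).
- robot.current_gripper_force(): force on a finger pad.
Only numpy, scipy, OpenCV 4.12 (cv2) and the standard library are available. Lean on these libraries where they do the work, as an engineer would, in place of code of your own. Each camera call takes 0.05 s, during which the arm holds its last target. There are 200 camera calls.

## Working session

There is one attempt and no reset: what is moved stays moved. The work goes in short steps, each a Python script; the robot and the scene stay as the last script left them, time stands still between calls to the robot, and variables do not carry over. Pictures are saved under pics/ and viewed, at most 10 in all, crops included, and the job is handed in when it is done.

```bash
ls; mkdir -p pics; python3 - <<'E'
from station import robot, fingers, vision, workorder, recognise
import cv2, numpy as np
for n in ["scene","top"]:
    im=vision.grab_frame(n); cv2.imwrite(f"pics/{n}0.png",im[:,:,::-1])
    c=vision.calibration(n); print(n,{k:np.round(v,4).tolist() for k,v in c.items()})
    for l in ["scanner","window","carton_big_label","carton_small_label","charge_pad","tray","glue","orange","tape_rule","rack"]:
        r=recognise(l,n); print(l,[(np.round(d["rect"],1).tolist(),round(d["p"],2)) for d in r[:3]])
print(robot.current_time_s(),robot.current_eef_rot())
E
```

```text
pics
scene {'mtx': [[520.8413, 0.0, 275.5093], [0.0, 520.8413, 204.2152], [0.0, 0.0, 1.0]], 'extrinsics': [[-0.8606, -0.5089, -0.0185, 0.4766], [0.3191, -0.5672, 0.7592, -0.2845], [-0.3969, 0.6475, 0.6506, -1.218], [0.0, 0.0, 0.0, 1.0]]}
scanner [([288.7, 252.8, 66.6, 55.5], 0.91)]
window [([285.6, 250.9, 64.0, 48.2], 0.96), ([224.5, 307.1, 58.2, 59.3], 0.29)]
carton_big_label [([197.6, 256.2, 69.2, 65.1], 0.79), ([344.2, 187.2, 75.4, 49.2], 0.49)]
carton_small_label [([221.6, 307.2, 56.1, 61.4], 0.95)]
charge_pad [([347.4, 187.8, 63.4, 3.5], 0.63)]
tray [([347.2, 186.4, 75.5, 46.4], 0.89), ([224.2, 305.1, 57.3, 55.9], 0.38)]
glue [([222.1, 179.1, 26.9, 60.4], 0.76)]
orange [([300.5, 325.0, 24.7, 47.4], 0.8), ([255.0, 227.3, 30.8, 28.6], 0.68)]
tape_rule [([253.6, 226.2, 27.5, 31.9], 0.73)]
rack [([345.1, 186.8, 75.9, 50.5], 0.65), ([206.8, 297.6, 111.1, 120.9], 0.56)]
top {'mtx': [[472.5515, 0.0, 283.017], [0.0, 472.5515, 212.6319], [0.0, 0.0, 1.0]], 'extrinsics': [[0.0296, -0.9995, -0.0102, -0.0415], [0.9973, 0.0288, 0.0673, -0.5536], [-0.067, -0.0121, 0.9977, -1.0828], [0.0, 0.0, 0.0, 1.0]]}
scanner [([258.9, 236.9, 78.4, 45.9], 0.91)]
window [([261.9, 235.7, 76.9, 48.7], 0.63)]
carton_big_label [([172.3, 166.3, 88.2, 82.3], 0.85)]
carton_small_label [([136.9, 223.8, 69.2, 61.2], 0.64)]
charge_pad [([409.2, 245.1, 51.8, 77.3], 0.83), ([136.2, 223.8, 66.1, 61.7], 0.57), ([279.5, 176.5, 42.8, 23.8], 0.52)]
tray [([409.5, 244.5, 117.7, 122.2], 0.9), ([171.8, 166.9, 92.0, 85.8], 0.58)]
glue [([313.6, 108.0, 32.1, 38.5], 0.59)]
orange [([164.3, 301.2, 26.6, 21.9], 0.58)]
tape_rule [([279.7, 177.6, 44.0, 26.4], 0.89), ([164.8, 300.9, 22.1, 25.4], 0.44)]
rack [([148.3, 187.9, 152.6, 160.0], 0.75)]
1.1 [1.79996805e+02 1.24895456e-03 2.37122280e+01]
```

```bash
python3 - <<'E'
import cv2
a=cv2.imread("pics/top0.png"); cv2.imwrite("pics/top0b.png",cv2.resize(a[80:320,60:500],(800,436),interpolation=cv2.INTER_CUBIC))
a=cv2.imread("pics/scene0.png"); cv2.imwrite("pics/scene0b.png",cv2.resize(a[130:370,130:430],(750,600),interpolation=cv2.INTER_CUBIC))
E
```

```text
(no output)
```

View pics/top0b.png

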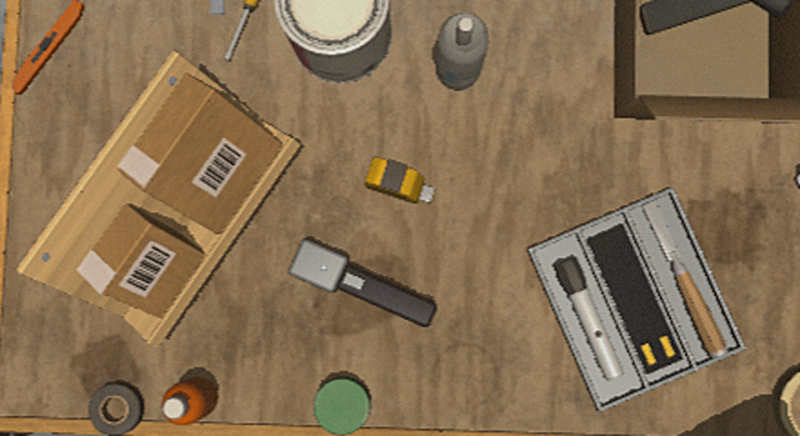

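View pics/scene0b.png

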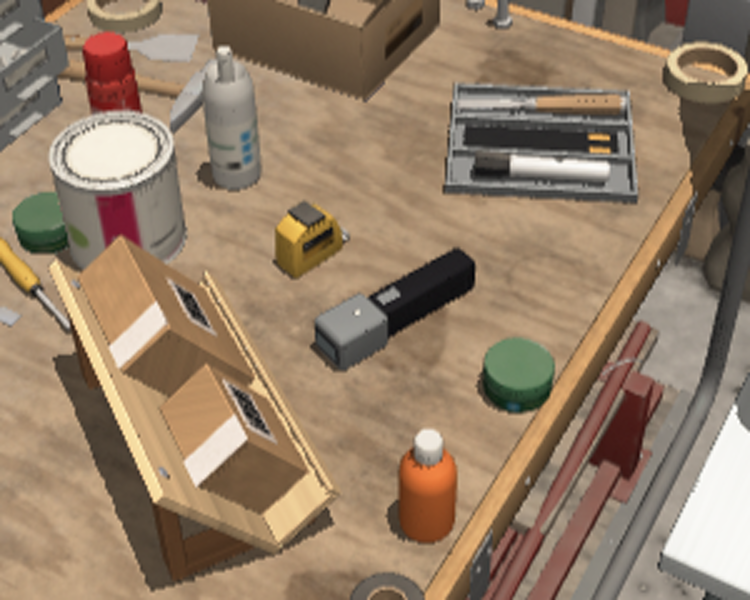

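```bash
cat > h.py <<'E'
import numpy as np, cv2
from scipy.optimize import minimize, least_squares
from station import robot, fingers, vision, workorder, recognise
C={n:vision.calibration(n) for n in("scene","top")}
def proj(n,P):
    P=np.atleast_2d(P); c=C[n]; q=P@c["extrinsics"][:3,:3].T+c["extrinsics"][:3,3]
    q=q*[1,-1,-1]; u=q@np.array(c["mtx"]).T
    return u[:,:2]/u[:,2:]
def ray(n,uv,z):
    c=C[n]; E=np.array(c["extrinsics"]); R=E[:3,:3]; o=-R.T@E[:3,3]
    d=np.linalg.inv(c["mtx"])@[uv[0],uv[1],1]; d=R.T@(d*[1,-1,-1]); return o+d*(z-o[2])/d[2]
def box(x0,x1,y0,y1,z0,z1): return np.array([[a,b,c] for a in(x0,x1) for b in(y0,y1) for c in(z0,z1)])
SC=[box(-.095,.031,-.017,.017,0,.044),box(.031,.095,-.025,.025,0,.046)]
def sil(n,shape,x,y,yaw,parts,z=0,S=4):
    m=np.zeros((shape[0]*S,shape[1]*S),np.uint8); c,s=np.cos(yaw),np.sin(yaw)
    for b in parts:
        P=b@np.array([[c,s,0],[-s,c,0],[0,0,1]])+[x,y,z]
        h=cv2.convexHull((((proj(n,P)+.5)*S-.5)*16).astype(np.int32)); cv2.fillConvexPoly(m,h,255,shift=4)
    return cv2.resize(m,shape[::-1],interpolation=cv2.INTER_AREA)/255.
def fit(masks,p0,parts,z=0):
    f=lambda p:sum(np.abs(sil(n,m.shape,p[0],p[1],p[2]/5,parts,z)-m).sum() for n,m in masks.items())
    p0=np.array(p0,float)*[1,1,5]
    for k in(.02,.008,.003):
        r=minimize(f,p0,method="Nelder-Mead",options=dict(initial_simplex=[p0]+[p0+k*np.eye(3)[i]*(1,1,3)[i] for i in range(3)],xatol=1e-5)); p0=r.x
    return p0*[1,1,.2],r.fun
E
cat > m1.py <<'E'
from h import *
I={n:cv2.imread(f"pics/{n}0.png") for n in C}
def grab(n,rect,pad=8):
    x,y,w,h=rect; r=(int(x-w/2-pad),int(y-h/2-pad),int(w+2*pad),int(h+2*pad))
    m=np.zeros(I[n].shape[:2],np.uint8); cv2.grabCut(I[n],m,r,np.zeros((1,65)),np.zeros((1,65)),6,cv2.GC_INIT_WITH_RECT)
    return (m%2).astype(np.uint8)
def sat(n,poly,thr=75):
    b=I[n].astype(int); s=(b.max(2)-b.min(2))  # chroma
    m=np.zeros(s.shape,np.uint8); cv2.fillPoly(m,[np.array(poly,np.int32)],1); return s,m
# scanner
M={}
for n,rc in(("top",[259,237,78,48]),("scene",[288,252,66,56])): M[n]=grab(n,rc).astype(float)
a=ray("top",[60+320/1.818,80+267/1.818],.045);b=ray("top",[60+430/1.818,80+310/1.818],.044)
p,f=fit(M,[*(a+b)[:2]/2,np.arctan2(*(a-b)[1::-1])],SC)
print("scanner",p[:2],np.degrees(p[2]),f,{n:M[n].sum() for n in M})
for n in M: print(n,fit({n:M[n]},p,SC))
# pad : black pixels
b=I["top"]; m=((b.max(2)<70)).astype(np.uint8); z=np.zeros_like(m)
cx=[(60+u/1.818,80+v/1.818) for u,v in((578,225),(630,210),(690,370),(640,388))]
cv2.fillPoly(z,[np.array(cx,np.int32)],1); yel=((b[:,:,2].astype(int)-b[:,:,0])>70).astype(np.uint8); m=(m|yel)*z
p0=ray("top",[60+634/1.818,80+298/1.818],.006); g0=ray("top",[60+610/1.818,80+230/1.818],.006)
PAD=[box(-.095,.095,-.026,.026,.006,.006)]; M2={"top":m.astype(float)}
q,f=fit(M2,[*p0[:2],np.arctan2(*(g0-p0)[1::-1])],PAD); print("pad",q[:2],np.degrees(q[2]),f,m.sum())
vis=b.copy()
for nm,n in(("top","top"),("scene","scene")):
    v=cv2.resize(I[n],None,fx=4,fy=4,interpolation=cv2.INTER_CUBIC)
    for parts,pp,col in((SC,p,(0,255,0)),(PAD,q,(255,255,0))):
        s=(cv2.resize(sil(n,I[n].shape[:2],*pp,parts),None,fx=4,fy=4)>.5).astype(np.uint8)
        cv2.drawContours(v,cv2.findContours(s,0,2)[0],-1,col,1)
    cv2.imwrite(f"pics/ov_{n}.png",v)
t=cv2.imread("pics/ov_top.png"); s=cv2.imread("pics/ov_scene.png")
# compose: scanner top, pad top, labels top and scene
def crop(im,x,y,w,h,S): 
    return cv2.resize(im[y*4:(y+h)*4,x*4:(x+w)*4],(400,300),interpolation=cv2.INTER_AREA)
o=np.vstack([np.hstack([crop(t,215,200,100,75,4),crop(t,350,182,133,100,4)]),np.hstack([crop(t,115,150,93,70,4),crop(s,187,235,67,67,4)])])
cv2.imwrite("pics/comp.png",o)
np.save("fit.npy",[p,q])
E
python3 m1.py
```

```text
scanner [0.49690746 0.021562  ] 66.92238693463068 1317.4627450980392 {'top': np.float64(1527.0), 'scene': np.float64(1061.0)}
top (array([0.49690746, 0.021562  , 1.168016  ]), np.float64(156.12549019607843))
scene (array([ 0.46934579, -0.04229017,  1.23653721]), np.float64(1051.0392156862745))
pad [ 0.49008336 -0.32071623] 24.84189514640853 285.86274509803917 1855
```

View pics/comp.png

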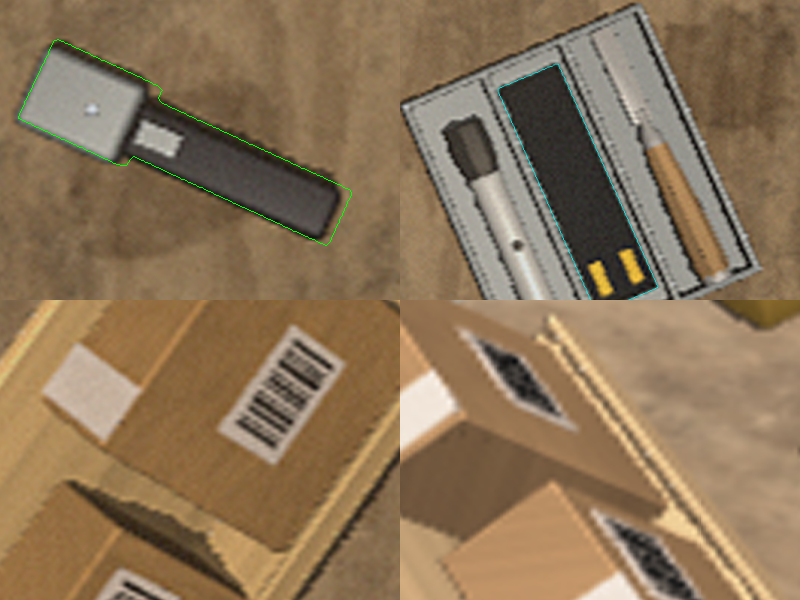

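```bash
cat > m2.py <<'E'
from h import *
I={n:cv2.imread(f"pics/{n}0.png") for n in C}
def soft(n,c,r=16):
    b=I[n].astype(int); s=b.max(2)-b.min(2)
    m=(s<45).astype(np.uint8); z=np.zeros_like(m); cv2.circle(z,tuple(int(v) for v in c),r+4,1,-1); 
    m=cv2.morphologyEx(m*z,cv2.MORPH_CLOSE,np.ones((3,3),np.uint8)); k,l,st,_=cv2.connectedComponentsWithStats(m)
    i=l[int(c[1])-2:int(c[1])+3,int(c[0])-2:int(c[0])+3].max(); return (l==i).astype(float),st[i]
def quad(p):
    e=np.radians(35); c,s=np.cos(p[3]),np.sin(p[3])   # p3 = yaw of normal
    nz=np.array([c*np.cos(e),s*np.cos(e),np.sin(e)]); x=np.array([-s,c,0]); y=np.cross(nz,x)
    return np.array([p[:3]+a*x*.032+b*y*.021 for a,b in((1,1),(1,-1),(-1,-1),(-1,1))])
def mask(n,p,S=4):
    sh=I[n].shape[:2]; m=np.zeros((sh[0]*S,sh[1]*S),np.uint8)
    cv2.fillConvexPoly(m,(((proj(n,quad(p))+.5)*S-.5)*16).astype(np.int32),255,shift=4)
    return cv2.resize(m,sh[::-1],interpolation=cv2.INTER_AREA)/255.
T={"big":((60+218/1.818,80+166/1.818),(130+194/2.5,130+304/2.5)),"small":((60+149/1.818,80+268/1.818),(130+251/2.5,130+402/2.5))}
ims=[];R=[]
for k,(t,s) in T.items():
    mt,a=soft("top",t); ms,b=soft("scene",s); print(k,a.tolist(),b.tolist())
    M={"top":mt,"scene":ms}
    cen={n:np.array(np.nonzero(M[n]))[::-1].mean(1) for n in M}
    P=least_squares(lambda P:np.r_[(proj("top",P)-cen["top"])[0],(proj("scene",P)-cen["scene"])[0]],[.6,.2,.1]); print("tri",P.x,P.cost)
    p0=np.r_[P.x,np.radians(-147)]
    f=lambda v:sum(np.abs(mask(n,v*[1,1,1,20])-M[n]).sum() for n in M)
    for st in(.015,.006):
        u=p0/[1,1,1,20]; r=minimize(f,u,method="Nelder-Mead",options=dict(initial_simplex=[u]+[u+st*np.eye(4)[i] for i in range(4)],xatol=1e-5)); p0=r.x*[1,1,1,20]
    print(k,p0[:3],np.degrees(p0[3]),r.fun,mt.sum(),ms.sum()); R.append(p0)
    for n in M:
        v=cv2.resize(I[n],None,fx=8,fy=8,interpolation=cv2.INTER_CUBIC); cv2.polylines(v,[((proj(n,quad(p0))+.5)*8).astype(int)],1,(0,255,0),1)
        c=cen[n].astype(int)*8; ims.append(v[c[1]-150:c[1]+150,c[0]-200:c[0]+200])
d=R[0][:3]-R[1][:3]; print("d",d,np.linalg.norm(d[:2]),np.degrees(np.arctan2(d[1],d[0])))
cv2.imwrite("pics/lab.png",np.vstack([np.hstack(ims[:2]),np.hstack(ims[2:])])); np.save("lab.npy",R)
E
python3 m2.py
```

```text
big [166, 156, 29, 32, 444] [198, 242, 18, 22, 122]
tri [0.63053039 0.19881042 0.10242868] 0.05713267489476186
big [0.63021749 0.19869571 0.10313752] -122.67219878858616 42.780392156862746 444.0 122.0
small [126, 213, 31, 30, 457] [216, 283, 24, 27, 279]
tri [0.50993194 0.28298215 0.09243343] 1.007270482496176
small [0.50761935 0.27836186 0.10234223] -123.69318823158027 161.76470588235293 457.0 279.0
d [ 0.12259814 -0.07966616  0.00079528] 0.1462087524385323 -33.016431769201326
```

View pics/lab.png

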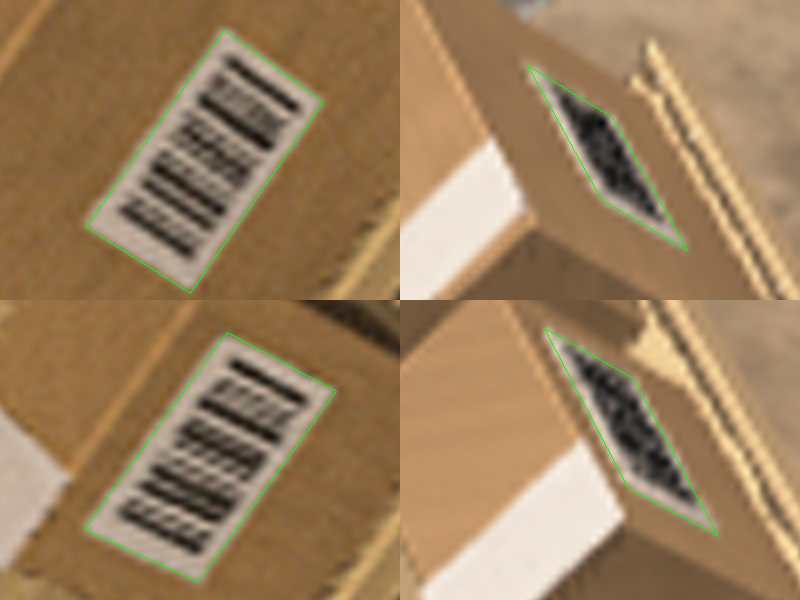

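```bash
cat >> h.py <<'E'
from scipy.spatial.transform import Rotation as Ro
L=np.load("lab.npy") if __import__("os").path.exists("lab.npy") else None
YN=np.radians(-123.0); EL=np.radians(35)
NRM=np.array([np.cos(YN)*np.cos(EL),np.sin(YN)*np.cos(EL),np.sin(EL)])
GZ=.036
def scanpose(k,roll,flip,dist=.09):
    x=-NRM; y=np.cross([0,0,1],x); y/=np.linalg.norm(y); Rs=np.c_[x,y,np.cross(x,y)]@Ro.from_euler("x",roll,degrees=True).as_matrix()
    w=L[k][:3]+dist*NRM; t=w+Rs@np.array([-.115,0,GZ-.023])
    Rt=Rs@np.diag([1,-1,-1])@(np.diag([-1,-1,1]) if flip else np.eye(3))
    return t,Ro.from_matrix(Rt).as_euler("xyz",degrees=True)
E
python3 - <<'E'
from h import *
f=np.load("fit.npy")
for nm,uv,z in(("glue",(60+465/1.818,80+25/1.818),.185),("orange",(60+176/1.818,80+406/1.818),.12),("tape",(60+395/1.818,80+180/1.818),.069)): print(nm,ray("top",uv,z))
s,p=f
for flip in(0,1):
    for nm,q,dx in(("grasp",s,-.02),("place",p,-.02)):
        g=[q[0]+dx*np.cos(q[2]),q[1]+dx*np.sin(q[2]),GZ+.006]
        a=(np.degrees(q[2])+180*flip+180)%360-180
        J=robot.inverse_kinematics(g,[180,0,a]); print(flip,nm,None if J is None else np.round(J))
    for r in range(-120,121,20):
        o=[]
        for k in(0,1):
            t,e=scanpose(k,r,flip); J=robot.inverse_kinematics(t,e); o.append(None if J is None else np.round(J).astype(int).tolist())
        print(flip,r,np.round(t,3),np.round(scanpose(0,r,flip)[0],3),o)
E
```

```text
glue [ 0.78461713 -0.08605736  0.185     ]
orange [0.34986328 0.23196608 0.12      ]
tape [ 0.62602141 -0.01085624  0.069     ]
0 grasp [ 22.  27. -32. 110.  19.  48. -42.]
0 place [ 38.  32.  -7.  97.   5.  51. -36.]
0 -120 [0.405 0.141 0.215] [0.527 0.061 0.215] [[-48, 65, 11, 140, 112, 116, -170], [-93, 71, 22, 142, 79, 89, -168]]
0 -100 [0.405 0.143 0.218] [0.527 0.064 0.219] [[-30, 47, -20, 138, 109, 113, -142], [-76, 45, 1, 138, 77, 97, -147]]
0 -80 [0.406 0.146 0.222] [0.529 0.066 0.223] [[-8, 42, -51, 128, 99, 111, -120], [-55, 31, -20, 128, 71, 99, -128]]
0 -60 [0.409 0.147 0.225] [0.531 0.067 0.226] [[-29, 25, -20, 116, 73, 83, -101], [-39, 25, -31, 117, 61, 97, -111]]
0 -40 [0.412 0.147 0.228] [0.535 0.067 0.229] [[5, 39, -63, 99, 71, 106, -92], [-30, 23, -31, 105, 48, 95, -96]]
0 -20 [0.416 0.146 0.23 ] [0.539 0.066 0.231] [[9, 47, -69, 83, 63, 115, -85], [-3, 35, -60, 92, 46, 108, -96]]
0 0 [0.42  0.144 0.231] [0.543 0.064 0.231] [[2, 44, -45, 66, 41, 114, -71], [6, 44, -66, 81, 38, 115, -94]]
0 20 [0.424 0.141 0.23 ] [0.546 0.061 0.231] [None, [3, 43, -46, 73, 18, 114, 
[... 959 characters left out ...]
2, 99, 71, 104, 88], [-9, 34, -62, 104, 57, 108, 74]]
1 -20 [0.416 0.146 0.23 ] [0.539 0.066 0.231] [[7, 43, -62, 83, 60, 110, 98], [-2, 37, -62, 92, 46, 109, 83]]
1 0 [0.42  0.144 0.231] [0.543 0.064 0.231] [[5, 47, -52, 66, 45, 116, 107], [4, 42, -62, 81, 36, 113, 88]]
1 20 [0.424 0.141 0.23 ] [0.546 0.061 0.231] [None, [6, 45, -52, 73, 21, 115, 95]]
1 40 [0.426 0.138 0.228] [0.549 0.058 0.229] [None, None]
1 60 [0.428 0.135 0.225] [0.55  0.055 0.226] [None, None]
1 80 [0.428 0.132 0.222] [0.55  0.052 0.223] [None, None]
1 100 [0.426 0.129 0.218] [0.549 0.05  0.219] [None, [36, 80, -62, 74, -19, 111, 76]]
1 120 [0.424 0.128 0.215] [0.546 0.049 0.215] [None, [31, 73, -35, 84, -43, 115, 95]]
```

```bash
python3 - <<'E'
from h import *
s,p=np.load("fit.npy"); c=np.array([np.cos(s[2]),np.sin(s[2])])
g=s[:2]-.02*c; o=[180,0,np.degrees(s[2])]
robot.move_to([*g,.16],o); 
print(robot.line_to([*g,GZ],velocity=.1,f_stop=15), robot.current_tool_pos(), robot.tip_reach)
fingers.gripper_to(0.0,force=80); print(robot.current_finger_gap(),robot.current_gripper_force())
robot.line_to([*g,.20],velocity=.12); robot.pause(.3)
print(robot.current_contact_force(),robot.current_torque(),robot.current_finger_gap(),robot.current_time_s())
for n in C: cv2.imwrite(f"pics/{n}1.png",vision.grab_frame(n)[:,:,::-1])
a=cv2.imread("pics/top1.png")[130:340,150:430]; b=cv2.imread("pics/scene1.png")[130:340,190:470]
cv2.imwrite("pics/g1.png",cv2.resize(np.hstack([a,b]),(800,300)))
E
```

```text
False [0.48973372 0.00322687 0.03662443] 0.017
0.38680171309858036 80.30541658401489
[ 0.13702256 -0.33432097 -2.97627236] [-0.04820315  0.04369567  0.02714069] 0.3805802967186397 6.9167
```

View pics/g1.png

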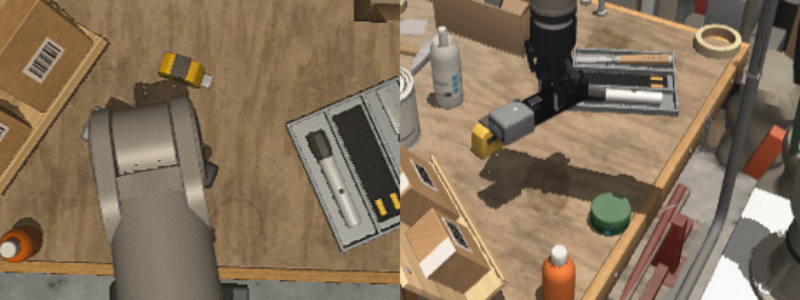

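```bash
cat > scan.py <<'E'
from h import *
RL=-50
d=(L[0]-L[1])[:3]; L[1][:3]-=d*(.148/np.linalg.norm(d)-1)*.5; L[0][:3]+=d*(.148/np.linalg.norm(d)-1)*.5
def go(k,dist,v):
    t,e=scanpose(k,RL,0,dist)
    robot.line_to(list(t),list(e),velocity=v)
    q=robot.current_tool_pos(); R=Ro.from_euler("xyz",robot.current_eef_rot(),degrees=True).as_matrix()@np.diag([1,-1,-1])
    w=np.array(q)+R@np.array([.115,0,.023-GZ]); print(k,"label in window",np.round(R.T@(L[k][:3]-w),4),"ang",np.degrees(np.arccos(-R[:,0]@NRM)),np.round(robot.current_joint_positions()),robot.current_time_s())
go(0,.14,.05)
E
python3 - <<'E'
from scan import *
go(0,.09,.08); robot.pause(1.3)
print(robot.current_contact_force(),robot.current_finger_gap())
for n in C: cv2.imwrite(f"pics/{n}2.png",vision.grab_frame(n)[:,:,::-1])
a=cv2.imread("pics/top2.png")[130:340,100:380]; b=cv2.imread("pics/scene2.png")[150:360,150:430]
cv2.imwrite("pics/g2.png",cv2.resize(np.hstack([a,b]),(800,300)))
E
```

```text
0 label in window [1.404e-01 9.000e-04 1.000e-04] ang 0.10464217403093966 [-11.  20. -36. 112.  66.  87. -91.] 8.5083
0 label in window [0.0903 0.     0.0002] ang 0.03842456167933979 [-14.  27. -35. 108.  68.  89. -94.] 9.2833
[ 0.16160451 -0.28073697 -2.16266927] 0.38527180309427633
```

View pics/g2.png

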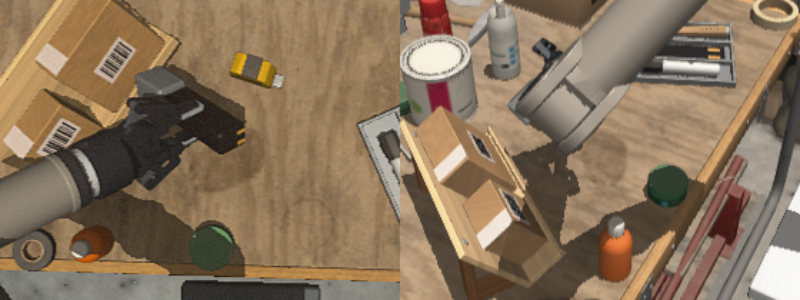

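```bash
python3 - <<'E'
from h import *
q=np.array(robot.current_tool_pos()); R=Ro.from_euler("xyz",robot.current_eef_rot(),degrees=True).as_matrix(); Rs=R@np.diag([1,-1,-1])
print("toolz",R[:,2],"tcp",q)
P=np.vstack(SC); W=(P-[-.02,0,GZ])@Rs.T+q
a=cv2.imread("pics/top2.png")
v=cv2.resize(a,None,fx=5,fy=5,interpolation=cv2.INTER_CUBIC)
for b,c in((W[:8],(0,255,0)),(W[8:],(0,255,255))):
    cv2.polylines(v,[cv2.convexHull(((proj("top",b)+.5)*5).astype(np.int32))],1,c,1)
cv2.imwrite("pics/g3.png",v[165*5:245*5,170*5:290*5])
for r in(-50,-30,-20,-10):
    for k in (0,1):
        t,e=scanpose(k,r,0); Rt=Ro.from_euler("xyz",e,degrees=True).as_matrix(); J=robot.inverse_kinematics(t,e)
        print(r,k,"wrist@.2",np.round(t-.2*Rt[:,2],3),None if J is None else np.round(J))
E
```

```text
toolz [ 0.44157446 -0.72647783 -0.52653772] tcp [0.53374921 0.06678665 0.2275585 ]
-50 0 wrist@.2 [0.445 0.213 0.333] [-15.  27. -35. 108.  68.  89. -94.]
-50 1 wrist@.2 [0.322 0.292 0.332] [ -27.   26.  -41.  111.   57.   99. -106.]
-30 0 wrist@.2 [0.507 0.205 0.372] [ -9.  30. -35.  92.  53.  94. -79.]
-30 1 wrist@.2 [0.384 0.284 0.371] [-19.  26. -40.  99.  45.  99. -93.]
-20 0 wrist@.2 [0.54  0.194 0.385] [ -8.  33. -34.  83.  46.  98. -73.]
-20 1 wrist@.2 [0.418 0.273 0.384] [-15.  28. -39.  93.  38. 101. -87.]
-10 0 wrist@.2 [0.573 0.179 0.393] [ -6.  37. -32.  75.  40. 103. -69.]
-10 1 wrist@.2 [0.451 0.259 0.392] [-12.  30. -37.  87.  32. 103. -83.]
```

View pics/g3.png

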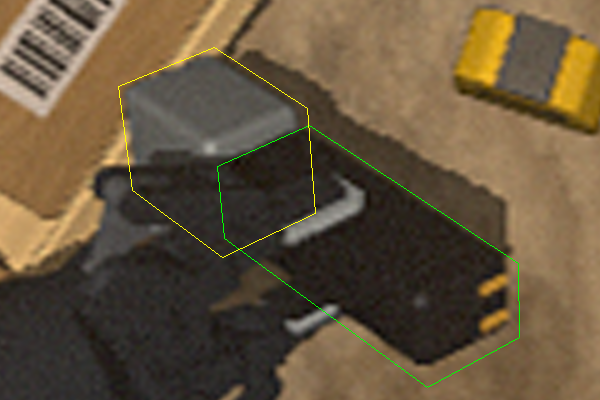

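```bash
sed -i '/^go(0,.14/d' scan.py; python3 - <<'E'
from scan import *
go(0,.11,.08); go(1,.11,.08); go(1,.09,.06); robot.pause(1.3)
print(robot.current_contact_force(),robot.current_finger_gap())
for n in C: cv2.imwrite(f"pics/{n}3.png",vision.grab_frame(n)[:,:,::-1])
go(1,.13,.08)
q=np.array(robot.current_tool_pos()); p=np.load("fit.npy")[1]
robot.line_to([.44,.02,.27],[180,0,np.degrees(p[2])],velocity=.1)
c=np.array([np.cos(p[2]),np.sin(p[2])]); g=p[:2]-.02*c
robot.line_to([*g,.20],velocity=.15); robot.pause(.2)
print(robot.current_tool_pos(),robot.current_eef_rot(),robot.current_joint_positions(),robot.current_contact_force(),robot.current_time_s())
for n in C: cv2.imwrite(f"pics/{n}4.png",vision.grab_frame(n)[:,:,::-1])
R=Ro.from_euler("xyz",robot.current_eef_rot(),degrees=True).as_matrix()@np.diag([1,-1,-1]); q=np.array(robot.current_tool_pos())
out=[]
for n,(y,x) in (("top",(160,340)),("scene",(110,270))):
    v=cv2.resize(cv2.imread(f"pics/{n}4.png"),None,fx=3,fy=3,interpolation=cv2.INTER_CUBIC)
    for b in SC: cv2.polylines(v,[cv2.convexHull(((proj(n,(b-[-.02,0,GZ])@R.T+q)+.5)*3).astype(np.int32))],1,(0,255,0),1)
    cv2.polylines(v,[((proj(n,np.array([[a*.095*c[0]-b*.026*c[1]+p[0],a*.095*c[1]+b*.026*c[0]+p[1],.006] for a,b in((1,1),(1,-1),(-1,-1),(-1,1))]))+.5)*3).astype(np.int32)],1,(255,255,0),1)
    out.append(v[y*3:y*3+420,x*3:x*3+400])
cv2.imwrite("pics/g4.png",np.hstack(out))
E
```

```text
0 label in window [ 1.103e-01  5.000e-04 -1.000e-04] ang 0.05274965181993098 [-13.  24. -36. 109.  68.  88. -93.] 11.0833
1 label in window [0.1102 0.0003 0.0005] ang 0.050369236605545306 [ -26.   24.  -42.  113.   56.   99. -105.] 13.0833
1 label in window [ 0.0897 -0.0004  0.0002] ang 0.05464705984965647 [ -27.   26.  -41.  111.   57.   99. -106.] 13.5667
[ 0.40660434 -0.38808167 -2.40167075] 0.38544387407332537
1 label in window [ 0.1299  0.0002 -0.0002] ang 0.041669177952028166 [ -24.   21.  -43.  114.   55.   98. -103.] 15.6167
[ 0.47205452 -0.32881287  0.20012807] [ 1.79994757e+02 -9.30440738e-03  2.48715927e+01] [ 40.87894746  22.9498253  -10.67950717  86.63924945   4.3829431
  70.81076547 -35.54334407] [-0.57848235  0.14556409 -1.40217671] 19.8
```

View pics/g4.png

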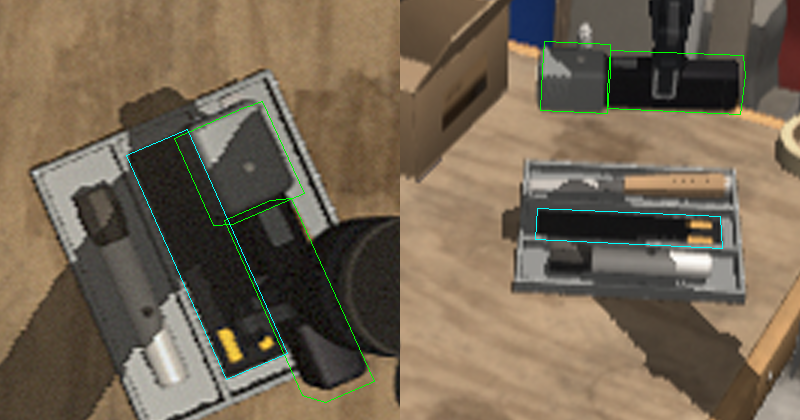

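```bash
python3 - <<'E'
from h import *
p=np.load("fit.npy")[1]; c=np.array([np.cos(p[2]),np.sin(p[2])]); g=p[:2]-.022*c
robot.line_to([*g,.075],velocity=.1); robot.pause(.2)
print(robot.line_to([*g,.0405],velocity=.03,f_stop=6),robot.current_tool_pos(),robot.current_contact_force())
fingers.gripper_to(.54); robot.pause(.2); print(robot.current_finger_gap(),robot.current_contact_force(),robot.current_gripper_force())
robot.line_to([*g,.16],velocity=.1)
robot.line_to([.36,-.12,.25],velocity=.2)
print(robot.current_time_s())
for n in C: cv2.imwrite(f"pics/{n}5.png",vision.grab_frame(n)[:,:,::-1])
out=[]
for n,(y,x) in (("top",(160,340)),("scene",(110,270))):
    v=cv2.resize(cv2.imread(f"pics/{n}5.png"),None,fx=3,fy=3,interpolation=cv2.INTER_CUBIC)
    s=(cv2.resize(sil(n,(420,560),*p,SC,.006),None,fx=3,fy=3)>.5).astype(np.uint8)
    cv2.drawContours(v,cv2.findContours(s,0,2)[0],-1,(0,255,0),1)
    out.append(v[y*3:y*3+420,x*3:x*3+400])
cv2.imwrite("pics/g5.png",np.hstack(out))
E
```

```text
True [ 0.46987724 -0.32984097  0.04256289] [-0.16567967  0.31649885  4.42581939]
0.5414213193762681 [-0.03862016  0.09381531  0.17144653] 0.0
25.7333
```

View pics/g5.png

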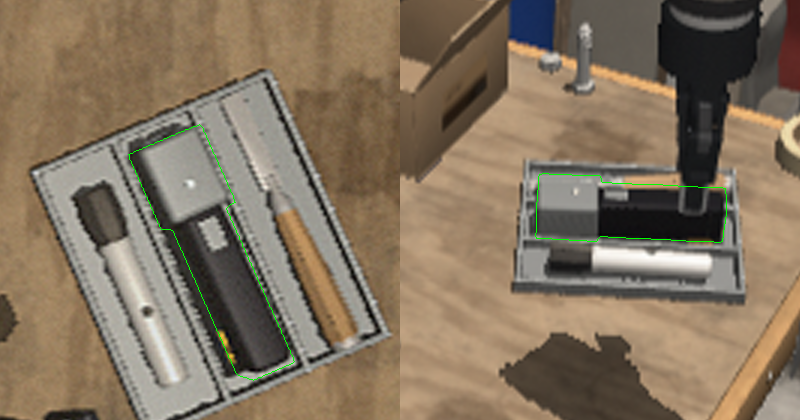

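```bash
python3 -c "
from station import workorder; print(workorder.close_job())"
```

```text
the job is handed in; nothing more can be done
None
```

I scanned the larger carton's label and then the smaller one's, laid the scanner flat on the charging pad with its butt over the contacts, and let go; the job is handed in at about 26 s, but the judge gave no verdict, so success is unconfirmed.

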